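Find the heavy side of the cam wheel and hold it heavy side down over the catch cup

TASK

A counterweight is cast unseen into one side of the round cam wheel: pick the wheel up by its square hub and turn it about in the hand to feel which side is heavy. Then hold it tipped over about 45 degrees, heavy side lowest, with that side close above the middle of the open steel catch cup (the one out on the bench, not the one under the funnel) without touching it, so the weight can be punched out into the cup. Finish while still holding the wheel steady there, and leave the cup and everything else on the bench where it stands.

Things in the scene. Friction and masses are not known exactly. Their poses are not given: they have to be found in the camera images.
- wheel: Cam wheel, hub up: round yellow nylon disc, 84 mm across, 22 mm thick, square steel hub 22 x 22 mm rising 38 mm from its top (60 mm in all). Origin: centre of the underside; z along the hub; x, y square to the hub's flats. 0.22 kg, balanced, plus a hidden fixed counterweight of 0.12 to 0.18 kg at mid thickness, 26 mm off the axis, in a direction that differs each time and that x, y do not tell.
- wheel_hub (a point): Where to grip: on the hub axis, 41 mm above the underside, 19 mm above the disc's top; axes as the wheel's. An 80 N grip does not slip. Held level, the wheel weighs on its heavy side with a tipping moment of 0.03 to 0.046 N m about a level line through the hub axis, seen in the force-torque readings.
- cup: The steel catch cup: round, open at the top, 86 mm diameter at the rim, 60 mm high, wall 4 mm, 0.45 kg, standing loose on the bench and empty. Origin: centre of its underside; z up. (The smaller cup under the funnel is not meant.)
- heat_sink: Bystander: copper heat sink block with fins, 60 x 50 x 34 mm. Origin: centre of its underside.
- gear_shaft: Bystander: nickel gear shaft, 110 mm long, lying on two small feet, 33 mm high. Origin: centre of its underside, x along the shaft.
- gasket: Bystander: dark grey rubber ring, 56 mm outside, 6 mm thick, lying flat. Origin: centre of its underside.
- screwdriver: Bystander: screwdriver lying on the right side of the bench, handle towards its -x.
- spanner: Bystander: spanner lying on the left side of the bench, along its x.

How it is judged:
By the outcome, as a careful person would: the job done as asked, in the order asked, and still so for the second after the job is handed in, while the arm keeps its last pose, push and grip.
It also fails if it takes over 43 s, if anything falls off the work surface, if the arm or the gripper's body presses on something with over 40 N, if the wrist force passes 120 N, or if a joint passes its speed limit or range.

ROBOT

A 6-joint arm with a two-finger parallel gripper is mounted at the origin on the work surface. World frame = base frame: x ahead of the robot, y to its left, z up, the work surface at z = 0. Lengths are in m, angles in rad, forces in N, time in s.
With the tool pointing down it reaches from about 0.35 to 0.925 m from the base axis. Payload 6.4 kg.
Tool frame: the origin (TCP) lies between the finger pads; the fingertips stand 14 mm ahead of it and the grasp point (between the pads) lies 5 mm behind it; z points along the fingers, y is the line along which they close (so a half turn about z gives the same grasp; the last joint's range is limited). The gripper opens to 85 mm and grips with 20 to 120 N. Pads are 22 mm wide; open, the fingers measure 114 mm over their backs; the gripper's body (76 mm by 85 mm) begins 54 mm behind the grasp point. The pads swing forward as they close: fully open they stand 13 mm farther back than shut.
Start: joints at [1.152, 0.245, 1.558, -0, 1.339, -0.174], TCP at [0.158, 0.631, 0.216] pointing down, gripper open.
Joint ranges: [-3.13, 3.13], [-1.02, 2.26], [0.13, 2.54], [-0.95, 4.09], [0.21, 2.88], [-2.74, 2.74]. Speed limits (rad/s): [2.57, 2.57, 3.14, 3.14, 3.14, 3.14].

INTERFACE

Orientations are given as a unit quaternion [w, x, y, z].
In Python, from workcell import r gives the robot as it stands.
- The arm moves only by the tool arm_command, never from a script. Its argument "deltas" is a list of rows, each a list of 6 numbers: the shift along the tool's x, y, z in m, then the turn, a rotation vector about the tool's x, y, z in degrees. A call has 1 to 20 rows; each row shifts and turns the commanded pose from where the row before left it, along the tool's axes as they then stand; what a row does not reach is not made up. A row lasts 1/8 s, in which the tool goes at most 62.5 mm and 10.7 degrees, less where a joint would pass 70% of its speed; a pose out of reach is approached as far as the arm can. A call with a gripper value outside its range is refused whole. "jaw" is the opening, from -1 (shut) to 1 (fully open), set as the call begins (left out, the last holds). The fingers move at their own pace and stop on an object; "newtons" is the grip in N (left out, the last holds). Time passes only in rows, so rows that do not move let the fingers close. It gives the time, the measured TCP pose, the force, the opening and the grip force at its end, in the units of the state.
- r.get_obs(): the state, without advancing time (a new reading comes with each control period).
- r.camera(name): name is "scene" or "top" or "wrist"; returns the picture (420x560x3 uint8, red, green, blue); there is no depth.
- r.get_calibration(name): a dict with "fx", "fy", "cx", "cy" (pixels), "position" and "attitude" of the camera in the world; the wrist camera has in their place "tool_from_camera" (4x4, takes a point from camera to tool coordinates, whose origin is the TCP and whose axes are the flange's). Camera axes: x right, y down, z forward; pixel columns grow to the right and rows downward; lengths in m; the calibration is good to about 2 mm. The wrist camera is an equidistant fisheye: a pixel r from the principal point sees the ray r / f radians off the axis. A picture is of the moment at which its call begins: read the wrist's pose just before it. get_calibration takes no time and is no camera call.
- r.sign_off(): hands the job in; it is judged then, once.
Trained networks look in the newest picture that a camera, given by its name, has taken for a name from the list of things; names that differ only in an ending like _2 or _b are one class to them, and where a whole thing is asked for, a point or a joint stands for the part that bears it (a point fixed in the world has none). Each returns a list of dicts, best first, with "p" (0 to 1); they miss things now and then, are a little off and sometimes report something else, mostly with a low value. They report only what shows in the picture. A call takes as long as a camera call.
- r.search_frame(thing, camera): "pixel" ([column, row] in pixels, amid what is visible of it).
The state is a dict: "clock": time; "joint_pos": joint angles; "qvel": joint speeds; "effort": joint torques, N m; "tcp_pos": TCP position; "eef_rot": TCP orientation; "ft_force": force on the tool from outside, world axes, zero at the start; "ft_torque": the same for the moment, N m; "finger_gap": finger opening in m; "finger_force": force on a finger pad.
Only numpy, scipy, OpenCV 4.12 (cv2) and the standard library are available. Lean on these libraries where they do the work, as an engineer would, in place of code of your own. Each camera call takes 0.05 s, during which the arm holds its last target. There are 200 camera calls.

## Working session

There is one attempt and no reset: what is moved stays moved. The work goes in short steps, Python scripts to look and compute and a tool call to move; the robot and the scene stay as the last step left them, time stands still between calls to the robot, and variables do not carry over. Pictures are saved under pics/ and viewed, at most 10 in all, crops included, and the job is handed in when it is done.

Besides the shell and the picture viewer there is one more tool, called after "Request:" as a command line: name --pt "numbers of a row" for each row, then --argument value for the rest. arm_command: Moves the arm, as the interface text tells. Its arguments: {"type":"object","properties":{"deltas":{"type":"array"},"jaw":{"type":"number"},"newtons":{"type":"number"}},"required":["deltas"]}

```bash
ls; mkdir -p pics
cat > h.py <<'E'
import numpy as np, cv2
from scipy.spatial.transform import Rotation as R
from workcell import r
def q2R(q): return R.from_quat([q[1],q[2],q[3],q[0]]).as_matrix()
def att(c):
    a=np.array(c['attitude']); return q2R(a) if a.size==4 else a.reshape(3,3)
def ray(c,px):
    return att(c)@np.array([(px[0]-c['cx'])/c['fx'],(px[1]-c['cy'])/c['fy'],1.])
def onz(c,px,z):
    d=ray(c,px);p=np.array(c['position']);return p+d*(z-p[2])/d[2]
def proj(c,P):
    v=att(c).T@(np.array(P)-np.array(c['position'])); return [c['cx']+c['fx']*v[0]/v[2],c['cy']+c['fy']*v[1]/v[2]]
def save(im,n): cv2.imwrite('pics/'+n,im[:,:,::-1])
E
python3 - <<'E'
from h import *
np.set_printoptions(precision=3,suppress=True)
for n in('scene','top'):
    save(r.camera(n),n+'0.png');c=r.get_calibration(n);print(n,c)
    for t in('wheel','wheel_hub','cup','heat_sink','gear_shaft','gasket','screwdriver','spanner'):
        f=r.search_frame(t,n);print(t,[(np.round(d['pixel']),round(d['p'],2),onz(c,d['pixel'],.03)[:2]) for d in f[:3]])
print(r.get_obs())
E
```

```text
pics
scene {'fx': 425.0693310531248, 'fy': 425.0693310531248, 'cx': 281.1629806828241, 'cy': 200.35875949823722, 'position': array([ 1.314, -0.415,  0.7  ]), 'attitude': array([-0.378,  0.771,  0.464, -0.22 ])}
wheel []
wheel_hub [(array([202., 227.]), 0.92, array([ 0.569, -0.218]))]
cup [(array([317., 164.]), 0.6, array([0.464, 0.168]))]
heat_sink [(array([302., 224.]), 0.66, array([ 0.67 , -0.001]))]
gear_shaft [(array([397., 217.]), 0.82, array([0.757, 0.216]))]
gasket []
screwdriver [(array([ 93., 242.]), 0.92, array([ 0.508, -0.452]))]
spanner [(array([401., 155.]), 0.79, array([0.539, 0.418]))]
top {'fx': 497.40215524065843, 'fy': 497.40215524065843, 'cx': 278.3926323565759, 'cy': 209.03066180083798, 'position': array([0.307, 0.008, 1.384]), 'attitude': array([ 0.075, -0.686,  0.72 , -0.075])}
wheel [(array([362., 223.]), 0.62, array([ 0.55, -0.23]))]
wheel_hub [(array([358., 224.]), 0.89, array([ 0.548, -0.217]))]
cup [(array([215., 253.]), 0.76, array([0.485, 0.179]))]
heat_sink [(array([269., 191.]), 0.9, array([0.652, 0.025]))]
gear_shaft [(array([198., 163.]), 0.75, array([0.745, 0.222]))]
gasket [(array([282., 265.]), 0.71, array([ 0.445, -0.003]))]
screwdriver [(array([442., 244.]), 0.63, array([ 0.481, -0.443]))]
spanner [(array([116., 258.]), 0.58, array([0.486, 0.45 ])), (array([359., 222.]), 0.21, array([ 0.554, -0.221]))]
{'clock': 0.9, 'joint_pos': array([ 1.152,  0.245,  1.558,  0.   ,  1.339, -0.174]), 'qvel': array([ 0.001,  0.001, -0.   ,  0.001,  0.   , -0.   ]), 'effort': array([  0.   , -42.95 , -32.643,  -0.   ,   0.   ,  -0.   ]), 'tcp_pos': array([0.158, 0.631, 0.216]), 'eef_rot': array([0.   , 0.122, 0.993, 0.   ]), 'ft_force': array([-0.056,  0.103, -0.161]), 'ft_torque': array([ 0.049, -0.02 ,  0.012]), 'finger_force': 0.0, 'finger_gap': 0.08519818264797456}
```

View pics/scene0.png

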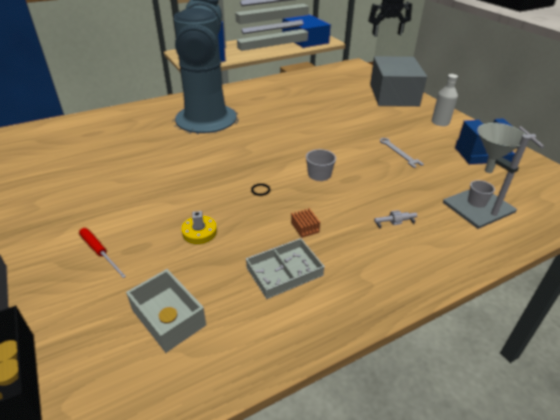

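View pics/top0.png

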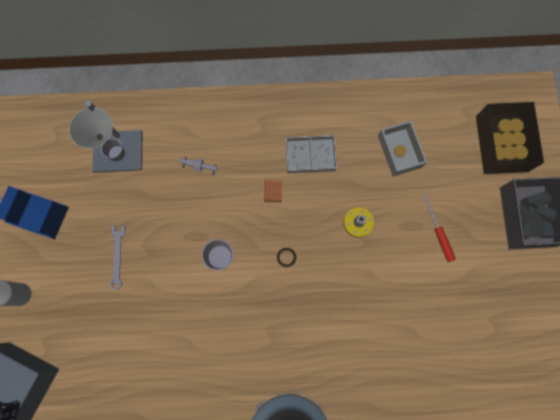

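The wheel is at top (360,222) and scene (200,229). The open cup is at top (217,255) and scene (320,165). I'll refine both with colour segmentation and zoomed crops.

Run:
```python
from h import *
np.set_printoptions(precision=4,suppress=True)
crops=[]
for n,w,cu in(('scene',(200,228),(320,165)),('top',(360,222),(217,255))):
    c=r.get_calibration(n); im=cv2.imread(f'pics/{n}0.png'); hsv=cv2.cvtColor(im,cv2.COLOR_BGR2HSV)
    def blob(m,p):
        m=m.astype(np.uint8);mm=np.zeros_like(m);mm[p[1]-28:p[1]+28,p[0]-28:p[0]+28]=1
        k=max(cv2.findContours(m*mm,cv2.RETR_EXTERNAL,cv2.CHAIN_APPROX_NONE)[0],key=cv2.contourArea)
        return k
    y=(hsv[...,0]>20)&(hsv[...,0]<35)&(hsv[...,1]>170)
    k=blob(y,w); e=cv2.fitEllipse(cv2.convexHull(k));print(n,'wheel',e,onz(c,e[0],.015))
    g=(hsv[...,1]<75)
    k=blob(g,cu);print('cup bbox',cv2.boundingRect(k),cv2.minEnclosingCircle(k))
    for p in(w,cu): crops.append(cv2.resize(im[p[1]-28:p[1]+28,p[0]-28:p[0]+28],(290,290),interpolation=cv2.INTER_CUBIC))
cv2.imwrite('pics/cr.png',np.vstack([np.hstack(crops[:2]),np.hstack(crops[2:])]))
```

```text
scene wheel ((198.7444305419922, 229.20799255371094), (29.56049156188965, 37.11857223510742), 80.87960052490234) [ 0.5586 -0.2225  0.015 ]
cup bbox (306, 149, 30, 32) ((319.9166564941406, 163.4583282470703), 16.826683044433594)
top wheel ((358.36810302734375, 221.85523986816406), (28.694799423217773, 29.46346664428711), 79.46666717529297) [ 0.5556 -0.2212  0.015 ]
cup bbox (201, 238, 33, 33) ((217.10330200195312, 254.15289306640625), 16.64866065979004)
```

View pics/cr.png

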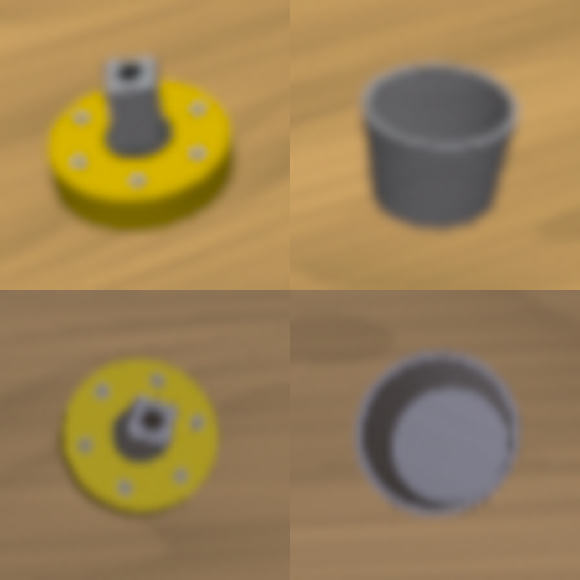

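Request:
arm_command --pt "-0.03125 -0.0385 -0.002 0 0 0" --pt "-0.03125 -0.0385 -0.002 0 0 0" --pt "-0.03125 -0.0385 -0.002 0 0 0" --pt "-0.03125 -0.0385 -0.002 0 0 0" --pt "-0.03125 -0.0385 -0.002 0 0 0" --pt "-0.03125 -0.0385 -0.002 0 0 0" --pt "-0.03125 -0.0385 -0.002 0 0 0" --pt "-0.03125 -0.0385 -0.002 0 0 0" --pt "-0.03125 -0.0385 -0.002 0 0 0" --pt "-0.03125 -0.0385 -0.002 0 0 0" --pt "-0.03125 -0.0385 -0.002 0 0 0" --pt "-0.03125 -0.0385 -0.002 0 0 0" --pt "-0.03125 -0.0385 -0.002 0 0 0" --pt "-0.03125 -0.0385 -0.002 0 0 0" --pt "-0.03125 -0.0385 -0.002 0 0 0" --pt "-0.03125 -0.0385 -0.002 0 0 0" --pt "-0.03125 -0.0385 -0.002 0 0 0" --pt "-0.03125 -0.0385 -0.002 0 0 0" --pt "-0.03125 -0.0385 0.02 0 0 0" --pt "0 0 0.02 0 0 0" --jaw 1

```text
clock: 3.4
tcp_pos: [0.5569, -0.2258, 0.2116]
eef_rot: [0.0, 0.124, 0.992, -0.0]
ft_force: [-0.2, 0.5, 0.3]
finger_gap: 0.0851
finger_force: 0.0
```

Run:
```python
from h import *
np.set_printoptions(precision=4,suppress=True)
for n,px in(('scene',(321,157.7)),('top',(217.6,254.6))): print('rim',onz(r.get_calibration(n),px,.06))
o=r.get_obs();save(r.camera('wrist'),'w1.png');c=r.get_calibration('wrist')
print(c);print(o['clock'],o['tcp_pos'],o['eef_rot'],o['joint_pos'],o['qvel'])
for i in range(4): o=r.get_obs();print(o['clock'],o['ft_torque'],o['effort'])
for t in ('wheel','wheel_hub'):print(r.search_frame(t,'wrist'))
o=r.get_obs();print(o['clock'],o['tcp_pos'],o['ft_torque'],o['effort'])
```

```text
rim [0.4825 0.1682 0.06  ]
rim [0.4769 0.1689 0.06  ]
{'fx': 325.19226210127806, 'fy': 325.19226210127806, 'cx': 277.3859190955878, 'cy': 203.87926917812595, 'tool_from_camera': array([[ 0.0008, -0.9468, -0.3218,  0.0828],
       [ 1.    ,  0.001 , -0.0005,  0.0005],
       [ 0.0008, -0.3218,  0.9468, -0.1561],
       [ 0.    ,  0.    ,  0.    ,  1.    ]])}
3.4 [ 0.5569 -0.2258  0.2116] [ 0.0002  0.1237  0.9923 -0.0003] [-0.5736  0.136   1.6919 -0.0003  1.313  -1.8963] [ 0.0437  0.0951  0.2148  0.0155 -0.27    0.0116]
3.45 [0.0238 0.062  0.0022] [ -0.9354 -44.6377 -40.1049  -0.0473  -0.2742  -0.0198]
3.45 [0.0238 0.062  0.0022] [ -0.9354 -44.6377 -40.1049  -0.0473  -0.2742  -0.0198]
3.45 [0.0238 0.062  0.0022] [ -0.9354 -44.6377 -40.1049  -0.0473  -0.2742  -0.0198]
3.45 [0.0238 0.062  0.0022] [ -0.9354 -44.6377 -40.1049  -0.0473  -0.2742  -0.0198]
[{'pixel': [281.1, 167.3], 'p': 0.62}]
[{'pixel': [276.0, 168.0], 'p': 0.62}]
3.55 [ 0.5553 -0.2218  0.2106] [-0.0106 -0.0264  0.0092] [ -0.7345 -36.5725 -31.9096  -0.0218  -0.0387   0.0002]
```

View pics/w1.png

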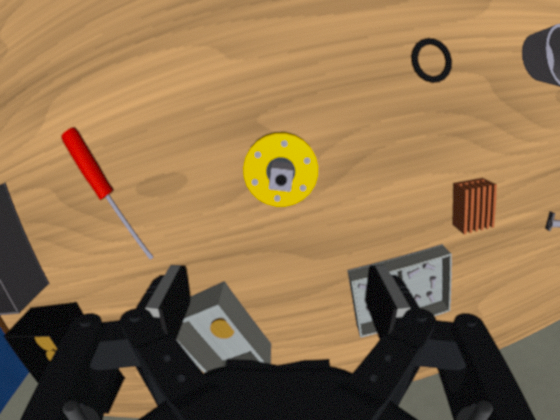

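The wheel shows at (281,169) with the hub top at (281,180), and the gripper is clear of everything. Next I'll rectify the hub top plane to get its yaw and position.

```bash
cat >> h.py <<'E'
def wproj(P,o):
    c=r.get_calibration('wrist');T=np.array(c['tool_from_camera'])
    pt=(np.asarray(P)-o['tcp_pos'])@q2R(o['eef_rot'])
    v=(pt-T[:3,3])@T[:3,:3]; th=np.arctan2(np.hypot(v[...,0],v[...,1]),v[...,2]); ph=np.arctan2(v[...,1],v[...,0])
    return c['cx']+c['fx']*th*np.cos(ph), c['cy']+c['fy']*th*np.sin(ph)
def rect(im,o,cx,cy,z,half,n):
    s=np.linspace(-half,half,n); X,Y=np.meshgrid(cx+s,cy-s)   # col=+x, row=-y
    u,v=wproj(np.stack([X,Y,0*X+z],-1),o)
    return cv2.remap(im,u.astype(np.float32),v.astype(np.float32),cv2.INTER_CUBIC)
E
python3 - <<'E'
from h import *
np.set_printoptions(precision=4,suppress=True)
o=r.get_obs();im=r.camera('wrist');print(o['tcp_pos'],o['eef_rot'],np.abs(o['qvel']).max())
a=rect(im,o,.557,-.222,.06,.025,400);b=rect(im,o,.557,-.222,.022,.05,400)
hsv=cv2.cvtColor(b,cv2.COLOR_RGB2HSV);m=((hsv[...,0]>20)&(hsv[...,0]<35)&(hsv[...,1]>170)).astype(np.uint8)
k=max(cv2.findContours(m,cv2.RETR_EXTERNAL,cv2.CHAIN_APPROX_NONE)[0],key=cv2.contourArea)
c,rad=cv2.minEnclosingCircle(k);e=cv2.fitEllipse(cv2.convexHull(k));mm=.1/399
print('disc',.507+c[0]*mm,-.172-c[1]*mm,rad*mm,e, .507+e[0][0]*mm,-.172-e[0][1]*mm)
save(np.hstack([a,b]),'rect1.png')
E
```

```text
[ 0.5553 -0.2218  0.2106] [-0.0016  0.1219  0.9925  0.0009] 0.03458014373854351
disc 0.5539354118022106 -0.22130929313028663 0.04259131104127506 ((187.4829559326172, 197.7881317138672), (332.6507873535156, 338.6099853515625), 102.00032806396484) 0.5539882095069216 -0.22157096032929002
```

View pics/rect1.png

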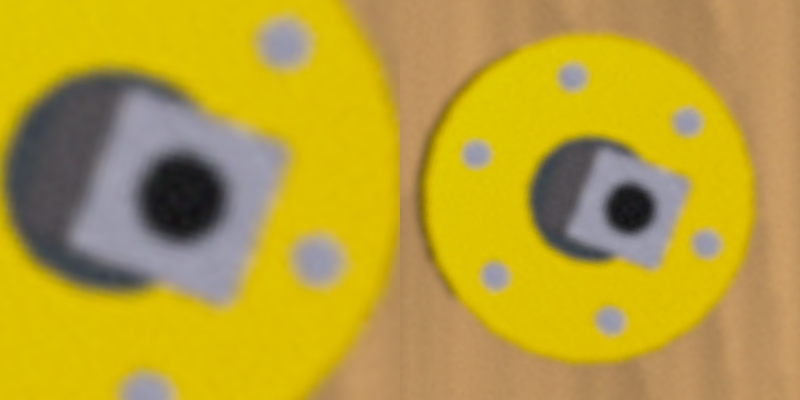

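Request:
arm_command --pt "0.001 0 0.01 0 0 9.65" --pt "0 0 0.01 0 0 9.65" --pt "0 0 0.01 0 0 9.65" --pt "0 0 0.01 0 0 9.65" --pt "0 0 0.01 0 0 9.65" --pt "0 0 0.01 0 0 9.65" --pt "0 0 0.01 0 0 9.65" --pt "0 0 0.01 0 0 9.65" --pt "0 0 0.01 0 0 9.65" --pt "0 0 0.01 0 0 9.65" --pt "0 0 0.01 0 0 0" --pt "0 0 0 0 0 0" --pt "0 0 0 0 0 0"

```text
clock: 5.22
tcp_pos: [0.5557, -0.2227, 0.103]
eef_rot: [0.001, 0.821, 0.57, 0.0]
ft_force: [0.2, 0.1, -0.6]
finger_gap: 0.0858
finger_force: 0.0
```

Run:
```python
from h import *
np.set_printoptions(precision=4,suppress=True)
o=r.get_obs();print(o);M=q2R(o['eef_rot']);print(M, np.degrees(np.arctan2(M[1,1],M[0,1])))
print('tool delta',M.T@(np.array([.5543,-.2214,.040])-o['tcp_pos']))
im=r.camera('wrist');a=rect(im,o,.557,-.222,.06,.025,400);cv2.imwrite('pics/rect2.png',a[:,:,::-1])
```

```text
{'clock': 5.225, 'joint_pos': array([-0.5704,  0.2523,  1.7701, -0.    ,  1.118 , -0.2137]), 'qvel': array([-0.0017,  0.0008, -0.0054, -0.0006, -0.0017,  0.0072]), 'effort': array([  0.0792, -39.5972, -28.9667,   0.0018,   0.0089,  -0.0108]), 'tcp_pos': array([ 0.5557, -0.2227,  0.103 ]), 'eef_rot': array([0.0005, 0.8213, 0.5705, 0.0002]), 'ft_force': array([ 0.154 ,  0.1423, -0.6113]), 'ft_torque': array([ 0.0003, -0.0275, -0.0132]), 'finger_force': 0.0, 'finger_gap': 0.08580038795104115}
[[ 0.3491  0.9371  0.001 ]
 [ 0.9371 -0.3491 -0.0006]
 [-0.0003  0.0011 -1.    ]] -20.433577813569684
tool delta [ 0.0008 -0.0018  0.063 ]
```

View pics/rect2.png

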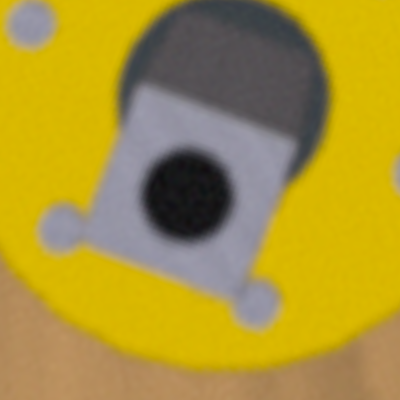

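Request:
arm_command --pt "0.001 -0.001 0.012 0 0 -0.9" --pt "0 0 0.012 0 0 0" --pt "0 0 0.012 0 0 0" --pt "0 0 0.012 0 0 0" --pt "0 0 0.01 0 0 0" --pt "0 0 0.005 0 0 0" --pt "0 0 0 0 0 0" --pt "0 0 0 0 0 0"

```text
clock: 6.28
tcp_pos: [0.5551, -0.2217, 0.0398]
eef_rot: [0.0, 0.817, 0.576, 0.0]
ft_force: [0.9, -1.4, -0.0]
finger_gap: 0.0851
finger_force: 0.0
```

Request:
arm_command --pt "0 0 0 0 0 0" --pt "0 0 0 0 0 0" --pt "0 0 0 0 0 0" --pt "0 0 0 0 0 0" --pt "0 0 0 0 0 0" --pt "0 0 0 0 0 0" --jaw -1 --newtons 85

```text
clock: 7.02
tcp_pos: [0.5551, -0.2215, 0.0397]
eef_rot: [0.0, 0.817, 0.576, 0.0]
ft_force: [-0.2, -0.6, 3.8]
finger_gap: 0.0187
finger_force: 83.2
```

Request:
arm_command --pt "0 0 -0.01 0 0 0" --pt "0 0 -0.02 0 0 0" --pt "0 0 -0.03 0 0 0" --pt "0 0 -0.04 0 0 0" --pt "0 0 -0.04 0 0 0" --pt "0 0 -0.03 0 0 0" --pt "0 0 -0.02 0 0 0" --pt "0 0 0 0 0 0" --pt "0 0 0 0 0 0" --pt "0 0 0 0 0 0"

```text
clock: 8.28
tcp_pos: [0.5539, -0.2209, 0.2273]
eef_rot: [-0.002, 0.817, 0.576, -0.001]
ft_force: [0.1, 0.1, -3.5]
finger_gap: 0.0186
finger_force: 83.5
```

```bash
cat > meas.py <<'E'
from h import *; import sys,json
np.set_printoptions(precision=4,suppress=True)
D=[];G=[]
for i in range(18):
    r.camera('top');o=r.get_obs();M=q2R(o['eef_rot']);D.append(np.r_[o['ft_torque'],o['ft_force'],M.T@o['ft_torque'],o['effort'][3:]])
D=np.array(D);print(D.mean(0));print(D.std(0));print(o['clock'],o['tcp_pos'],o['joint_pos'],o['finger_gap'],o['finger_force'])
print(M)
open('m.jsonl','a').write(json.dumps(dict(t=D[:,:3].mean(0).tolist(),f=D[:,3:6].mean(0).tolist(),M=M.tolist()))+'\n')
E
python3 meas.py
```

```text
[-0.043  -0.008  -0.0062 -0.1008  0.1166 -3.4553 -0.022  -0.0378  0.0062
  0.0248  0.0177 -0.    ]
[0.03   0.0314 0.0258 0.6805 0.7124 0.3629 0.0293 0.0321 0.0258 0.0001
 0.0039 0.    ]
9.175 [ 0.5547 -0.2214  0.2293] [-0.5694  0.1125  1.6846 -0.      1.3445 -0.2269] 0.018316518806667566 83.53289008140564
[[ 0.3359  0.9419 -0.    ]
 [ 0.9419 -0.3359  0.    ]
 [ 0.     -0.     -1.    ]]
```

Request:
arm_command --pt "0 0 0 0 0 9" --pt "0 0 0 0 0 9" --pt "0 0 0 0 0 9" --pt "0 0 0 0 0 9" --pt "0 0 0 0 0 9" --pt "0 0 0 0 0 9" --pt "0 0 0 0 0 9" --pt "0 0 0 0 0 9" --pt "0 0 0 0 0 9" --pt "0 0 0 0 0 9" --pt "0 0 0 0 0 0" --pt "0 0 0 0 0 0" --pt "0 0 0 0 0 0"

```text
clock: 10.8
tcp_pos: [0.5547, -0.2214, 0.2293]
eef_rot: [-0.0, 0.985, -0.17, 0.0]
ft_force: [0.2, -0.4, -3.5]
finger_gap: 0.0185
finger_force: 83.5
```

```bash
python3 meas.py
```

```text
[ 0.0111  0.0411  0.0041  0.0601  0.059  -3.3022 -0.0033 -0.0425 -0.0041
  0.014  -0.0253 -0.002 ]
[0.031  0.031  0.0284 0.4338 0.6569 0.6141 0.031  0.031  0.0284 0.0001
 0.0001 0.0023]
11.7 [ 0.5547 -0.2214  0.2293] [-0.5694  0.1125  1.6845 -0.      1.3445  1.3439] 0.018574566599458938 83.52713606491238
[[ 0.9419 -0.3358  0.    ]
 [-0.3358 -0.9419 -0.    ]
 [ 0.      0.     -1.    ]]
```

Request:
arm_command --pt "0 0 0 0 0 -10" --pt "0 0 0 0 0 -10" --pt "0 0 0 0 0 -10" --pt "0 0 0 0 0 -10" --pt "0 0 0 0 0 -10" --pt "0 0 0 0 0 -10" --pt "0 0 0 0 0 -10" --pt "0 0 0 0 0 -10" --pt "0 0 0 0 0 -10" --pt "0 0 0 0 0 -10" --pt "0 0 0 0 0 -10" --pt "0 0 0 0 0 -10" --pt "0 0 0 0 0 -10" --pt "0 0 0 0 0 -10" --pt "0 0 0 0 0 -10" --pt "0 0 0 0 0 -10" --pt "0 0 0 0 0 -10" --pt "0 0 0 0 0 -10" --pt "0 0 0 0 0 0" --pt "0 0 0 0 0 0"

```text
clock: 14.2
tcp_pos: [0.5548, -0.2214, 0.2293]
eef_rot: [0.0, 0.172, 0.985, -0.0]
ft_force: [0.4, 0.6, -4.2]
finger_gap: 0.0185
finger_force: 83.5
```

```bash
python3 meas.py
```

```text
[ 0.004  -0.0206  0.0113 -0.2502 -0.0603 -3.4618 -0.0106 -0.018  -0.0113
 -0.0142  0.0259  0.0039]
[0.0242 0.0281 0.0266 0.4589 0.5444 0.5008 0.0215 0.0303 0.0266 0.0002
 0.0002 0.0042]
15.1 [ 0.5547 -0.2214  0.2293] [-0.5695  0.1126  1.6846 -0.      1.3445 -1.7976] 0.018540313416266784 83.51136088371277
[[-0.9419  0.3359 -0.    ]
 [ 0.3359  0.9419 -0.    ]
 [ 0.     -0.     -1.    ]]
```

Pairing the force-torque readings with the joint 4 and 5 efforts puts the heavy side at about -16.6° in the tool frame, from tool x towards -y. The effort amplitude is about 0.03 N m, which matches the expected moment. Next I'll move level to above the cup.

Request:
arm_command --pt "0.01 0.017 0 0 0 0" --pt "0.02 0.034 0 0 0 0" --pt "0.02 0.034 0 0 0 0" --pt "0.02 0.034 0 0 0 0" --pt "0.02 0.034 0 0 0 0" --pt "0.02 0.034 0 0 0 0" --pt "0.02 0.034 0 0 0 0" --pt "0.02 0.034 0 0 0 0" --pt "0.0 0.0 0 0 0 0" --pt "0 0 0 0 0 0" --pt "0 0 0 0 0 0"

```text
clock: 16.48
tcp_pos: [0.4992, 0.0685, 0.2294]
eef_rot: [0.0, 0.171, 0.985, -0.0]
ft_force: [1.1, -0.7, -3.5]
finger_gap: 0.0185
finger_force: 83.8
```

Run:
```python
from h import *
np.set_printoptions(precision=4,suppress=True)
o=r.get_obs();im=r.camera('wrist');print(o['clock'],o['tcp_pos'],o['joint_pos'],np.abs(o['qvel']).max())
print(r.search_frame('cup','wrist'),wproj([.477,.169,.06],o))
a=rect(im,o,.477,.169,.06,.06,480)
cv2.circle(a,(240,240),int(.043/.12*479),(255,0,0),1)
save(np.hstack([a,cv2.resize(im,(320,240))]) if 0 else a,'cup1.png')
save(im,'w3.png')
```

```text
16.475 [0.4992 0.0685 0.2294] [-0.0889 -0.1156  1.9123 -0.0001  1.3447 -1.316 ] 0.006926939546459588
[{'pixel': [362.0, 125.6], 'p': 0.87}] (np.float64(362.73762717782057), np.float64(127.15662635908484))
```

View pics/cup1.png

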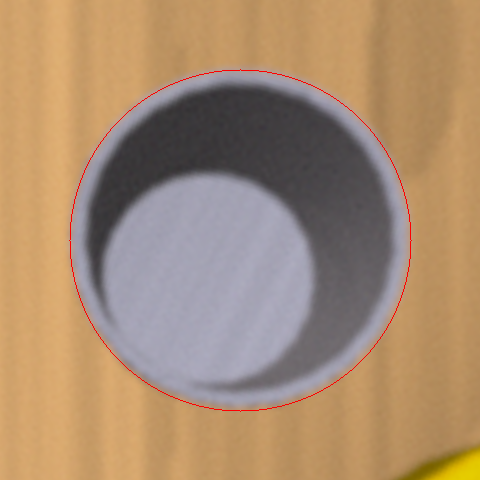

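The rim matches the predicted circle, so the cup centre is at (0.477, 0.169). Now I'll finish the traverse, turn the heavy side towards the robot, and tip the wheel while still high.

Request:
arm_command --pt "0.0182 0.029 0 0 0 0" --pt "0.0182 0.029 0 0 0 0" --pt "0.0182 0.029 0 0 0 0" --pt "0 0 0 0 0 -7.5" --pt "0 0 0 0 0 -7.5" --pt "0 0 0 0 0 -7.4" --pt "0 0 0 -1.43 -4.79 0" --pt "0 0 0 -1.43 -4.79 0" --pt "0 0 0 -1.43 -4.79 0" --pt "0 0 0 -1.43 -4.79 0" --pt "0 0 0 -1.43 -4.79 0" --pt "0 0 0 -1.43 -4.79 0" --pt "0 0 0 -1.43 -4.79 0" --pt "0 0 0 -1.43 -4.79 0" --pt "0 0 0 -1.43 -4.79 0" --pt "0 0 0 0 0 0" --pt "0 0 0 0 0 0"

```text
clock: 18.7
tcp_pos: [0.4772, 0.1691, 0.2298]
eef_rot: [0.364, -0.022, 0.924, 0.118]
ft_force: [-0.1, -0.7, -3.4]
finger_gap: 0.0185
finger_force: 84.3
```

```bash
cat > fin.py <<'E'
from h import *
np.set_printoptions(precision=4,suppress=True)
r.camera('scene');o=r.get_obs();M=q2R(o['eef_rot']);print(o['clock'],o['tcp_pos'],o['joint_pos'],np.abs(o['qvel']).max(),o['effort'][3:],o['ft_force'],o['finger_gap'])
a=np.radians(-16.6);d=M@[np.cos(a),np.sin(a),0];u=-M[:,2];print('tilt',np.degrees(np.arccos(u[2])),'d',d,'steepest',np.degrees(np.arccos(-d[2])))
c=o['tcp_pos']-.0398*u;cw=c+.011*u+.026*d;lo=c+.042*d;print('c',c,'cw',cw,'low',lo)
tgt=np.array([.477,.169,.069]);cur=np.r_[(cw[:2]+lo[:2])/2,lo[2]];print('world',tgt-cur,'tool',M.T@(tgt-cur),'down unit tool',M.T@[0,0,-1])
E
python3 fin.py
```

```text
18.75 [0.4775 0.1693 0.2301] [-0.0217 -0.6163  2.4197  0.4347  0.632  -1.8997] 0.005229043014107915 [ 0.8195 -1.952   0.0072] [-0.3424  0.2447 -3.7424] 0.01868545778382085
tilt 44.976674549365015 d [-0.6673 -0.2347 -0.7068] steepest 45.023325860995385
c [0.504  0.1786 0.202 ] cw [0.4793 0.1699 0.1914] low [0.476  0.1687 0.1723]
world [-0.0006 -0.0003 -0.1033] tool [ 0.0704 -0.0211  0.0725] down unit tool [ 0.6774 -0.2018  0.7074]
```

Request:
arm_command --pt "0.0068 -0.002 0.0071 0 0 0" --pt "0.0136 -0.004 0.0141 0 0 0" --pt "0.0068 -0.002 0.0071 0 0 0" --pt "0 0 0 0 0 0" --pt "0 0 0 0 0 0"

```text
clock: 19.38
tcp_pos: [0.4773, 0.1695, 0.19]
eef_rot: [0.364, -0.022, 0.923, 0.118]
ft_force: [0.3, 0.2, -3.9]
finger_gap: 0.0186
finger_force: 84.2
```

```bash
python3 fin.py
```

```text
19.425 [0.4774 0.1695 0.1903] [-0.0212 -0.5501  2.4587  0.5084  0.5366 -1.9873] 0.004956347365803936 [ 0.8062 -1.8444  0.0018] [ 0.0877  1.3276 -3.2859] 0.01865964848685086
tilt 45.07562020443315 d [-0.6661 -0.2345 -0.708 ] steepest 44.92438542946871
c [0.504  0.1789 0.1622] cw [0.4793 0.1702 0.1515] low [0.476  0.169  0.1324]
world [-0.0007 -0.0006 -0.0634] tool [ 0.0435 -0.0133  0.0442] down unit tool [ 0.6786 -0.202   0.7062]
```

Request:
arm_command --pt "0.0068 -0.002 0.0071 0 0 0" --pt "0.0136 -0.004 0.0141 0 0 0" --pt "0.0068 -0.002 0.0071 0 0 0" --pt "0 0 0 0 0 0" --pt "0 0 0 0 0 0"

```text
clock: 20.05
tcp_pos: [0.4771, 0.1696, 0.1497]
eef_rot: [0.364, -0.022, 0.923, 0.118]
ft_force: [0.1, 0.2, -2.8]
finger_gap: 0.0184
finger_force: 84.2
```

```bash
python3 fin.py
```

```text
20.1 [0.4772 0.1696 0.15  ] [-0.0209 -0.461   2.4867  0.6267  0.4377 -2.1208] 0.004262062429084202 [ 0.767  -1.6182  0.0012] [-0.3793 -0.0916 -2.2071] 0.01848808438366192
tilt 45.06457504351847 d [-0.6663 -0.2345 -0.7079] steepest 44.93542882748432
c [0.5038 0.1789 0.1219] cw [0.4791 0.1702 0.1112] low [0.4758 0.1691 0.0921]
world [-0.0005 -0.0006 -0.0231] tool [ 0.016  -0.0052  0.0159] down unit tool [ 0.6785 -0.202   0.7063]
```

Request:
arm_command --pt "0.004 -0.0013 0.004 0 0 0" --pt "0.004 -0.0013 0.004 0 0 0" --pt "0.004 -0.0013 0.004 0 0 0" --pt "0.0025 -0.0008 0.0025 0 0 0" --pt "0 0 0 0 0 0" --pt "0 0 0 0 0 0" --pt "0 0 0 0 0 0"

```text
clock: 20.98
tcp_pos: [0.4766, 0.1691, 0.1285]
eef_rot: [0.364, -0.022, 0.924, 0.118]
ft_force: [0.2, 0.9, -3.8]
finger_gap: 0.0186
finger_force: 84.2
```

```bash
python3 fin.py
python3 - <<'E'
from h import *
o=r.get_obs();M=q2R(o['eef_rot']);a=np.radians(-16.6);d=M@[np.cos(a),np.sin(a),0];u=-M[:,2];e=np.cross(u,d);c0=o['tcp_pos']-.0398*u
out=[]
for n,P in(('scene',(320,155)),('wrist',None)):
    im=r.camera(n).copy()[:,:,::-1];S=5
    cc=r.get_calibration('scene')
    f=(lambda X:proj(cc,X)) if n=='scene' else (lambda X:[float(v) for v in wproj(X,r.get_obs())])
    ctr=[int(v) for v in f(c0)]; hw=50 if n=='scene' else 100; S=400/(2*hw)
    x0=min(max(ctr[0]-hw,0),560-2*hw);y0=min(max(ctr[1]-hw,0),420-2*hw)
    im=cv2.resize(im[y0:y0+2*hw,x0:x0+2*hw],(400,400),interpolation=cv2.INTER_CUBIC)
    for hgt,col in((0,(0,0,255)),(.022,(255,0,0))):
        pts=np.array([f(c0+hgt*u+.042*(np.cos(t)*d+np.sin(t)*e)) for t in np.linspace(0,6.283,60)])
        cv2.polylines(im,[((pts-[x0,y0])*S).astype(np.int32)],True,col,1)
    pts=np.array([f(np.array([.477+.043*np.cos(t),.169+.043*np.sin(t),.06])) for t in np.linspace(0,6.283,60)])
    cv2.polylines(im,[((pts-[x0,y0])*S).astype(np.int32)],True,(0,255,0),1)
    out.append(im)
cv2.imwrite('pics/fin.png',np.hstack(out))
E
```

```text
21.025 [0.4765 0.1691 0.1285] [-0.0227 -0.4069  2.4981  0.7212  0.3881 -2.2249] 0.0025259445444990583 [ 0.7511 -1.4375  0.0005] [-0.1176 -0.3113 -3.3893] 0.018633656546404833
tilt 45.01902471256506 d [-0.6668 -0.2345 -0.7073] steepest 44.980975737507165
c [0.5031 0.1785 0.1003] cw [0.4784 0.1698 0.0897] low [0.4751 0.1686 0.0706]
world [ 0.0003 -0.0002 -0.0016] tool [ 0.0009 -0.0005  0.0013] down unit tool [ 0.6778 -0.2022  0.7069]
```

View pics/fin.png

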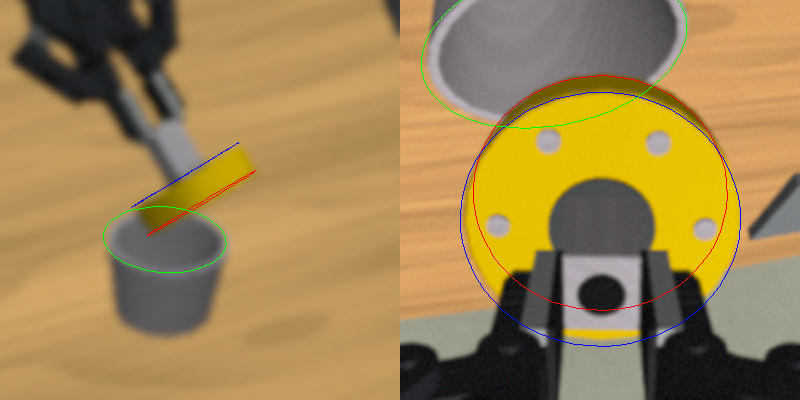

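The picture shows the wheel where the model puts it, with no slip. Its low edge is about 10 mm above the rim over the cup's middle, and the cup hasn't moved. Joint 6 effort is close to 0, which confirms the heavy side is in the vertical plane of the tilt.

```bash
python3 -c "
from workcell import r
print(r.sign_off())"
```

```text
the job is handed in; nothing more can be done
None
```

The job is handed in: the wheel is held steady at a 45° tilt, heavy side lowest, about 10 mm above the rim over the middle of the open cup, at about 21 s on the clock with nothing else on the bench disturbed.

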